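Stow the blender parts in the catch-locked slide box

TASK

First lay the wooden trivet from the cover of the red storage box flat on the counter; the cover is locked by a catch sunk in a recess somewhere along the ledge on its front: feel along the ledge until the gripper drops into the recess, press the catch down until it stays, and slide the cover fully open. Then put every loose blender part that is out on the counter (any of the hex key, gasket ring, flat wrench, filler cap and drive coupling) into the compartment and slide the cover fully shut again. Leave the mug, jars, bottle and tin standing where they are.

Things in the scene. Friction and masses are not known exactly. Their poses are not given: they have to be found in the camera images.
- box: Red plastic storage box fixed on the counter, 355 mm long (its x, away from the robot: -155 to 200), 290 mm wide (y). Origin on the counter. From front to back: a ledge (x -155 to -115), the compartment under the grey cover, and a closed bay (x 40 to 200) over which the cover slides. Wall tops 66 mm high, guide rails beside the cover 80 mm.
- ledge_mid (a point): Middle of the flat ledge's top, 60 mm above the counter, axes as the box's. The ledge is 40 mm deep (x) and 290 mm long (y -145 to 145), cut somewhere by one recess, its centre anywhere from y -116 to 116: 50 mm long in y, the ledge's whole depth, open to the front and top. The recess's floor, 12 mm below the ledge top, is the catch, red like the box.
- catch_part (a joint): The catch in the recess: 0 = up, cover locked; 0.008 m = pressed fully down, cover free. It moves straight down 8 mm against about 6 N of friction and stays where it is pushed (no spring). The cover is free once it is down by 6 mm; it need not be lifted again.
- cover_part (a joint): Travel of the grey sliding cover along the box's +x (away from the robot): 0 = shut, 0.145 m = fully open, leaving x -98 to 31 of the compartment clear. Friction about 2 N, stays where it is left. While the catch is up it only rattles about a millimetre or two.
- cover_grip (a point): Middle of the grip ridge on the cover: a bar 16 mm thick (box x), 90 mm long (box y), rising 24 mm above the cover's 72 mm high top; the point is 12 mm below the ridge's top, 84 mm above the counter. The ridge moves with the cover, 24 mm behind its front edge.
- bin (a point): Centre of the compartment's floor, 8 mm above the counter, axes as the box's: inside -70 to 68 mm in x, -137 to 137 mm in y, 58 mm deep under the cover.
- trivet: Wooden trivet, a flat bar 45 mm (its x) by 120 mm (its y), 18 mm thick, lying at the start across the cover behind the grip ridge, its underside 72 mm above the counter. Origin at the centre of its underside. There is free counter for it to the right of the box.
- hexkey: Steel L-shaped hex key lying flat, 10 mm thick, bars 10 mm wide: long arm 100 mm along its x, centred on the origin; short arm at the +x end, out to y = +31 mm. Origin on its underside. May be absent.
- gasket: Grey firm gasket ring lying flat, outer diameter 60, bore 40, 14 mm high (band 10 mm wide). Origin at the centre of its underside. May be absent.
- wrench: Black plastic flat wrench, 16 mm thick, lying flat: handle 22 mm wide from x = -58 to 22, then a head 40 mm wide to x = 58. Origin on its underside in the middle of its length. May be absent.
- cap: Black plastic filler cap: disc 60 mm diameter, 14 mm high, with an upright grip bar on top, 50 mm long (its x), 16 mm thick (its y), up to 38 mm high. Origin at the centre of its underside. May be absent.
- coupling: Drive coupling: black disc 60 mm diameter, 10 mm high, with a steel round hub 24 mm diameter standing on it up to 38 mm high. Origin at the centre of its underside. May be absent.
- mug: White cup, 72 mm diameter at the rim, 75 mm high, among the parts; stays where it is. Origin at the centre of its underside.
- jar: Glass jar with lid, 90 mm diameter, 140 mm high, behind the parts; stays. Beyond it, and out of the way of the work, stand a blender base (far left), a tray and a scale (far back) and a toaster (far right), up to 205 mm high.
- canister: Red round canister with black twist cap, 100 mm diameter, 110 mm high, to the left; stays.
- oil: Green glass bottle, 60 mm diameter, 200 mm high, right of the box; stays.
- tin: Metal tin, 66 mm diameter, 90 mm high, behind the parts; stays.
Things that resemble listed ones, but are neither listed nor needed, are in the scene too. What is shaped like the coupling but purple is not meant.

How it is judged:
By the outcome, as a careful person would: the job done as asked, in the order asked, and still so for the second after the job is handed in, with the robot touching nothing.
Of hexkey, gasket, wrench, cap, coupling only 3 to 5 are there at a start; the rules pass over those that are not, and their reading is None.
At some moment in a run one of hexkey, gasket, wrench, cap, coupling may be knocked a few centimetres aside while the robot is not near it.
Once in a run the grip may slacken for a moment while it holds something.
It also fails if it takes over 210 s, if anything falls off the work surface, if the arm or the gripper's body presses on something with over 40 N, if the wrist force passes 120 N, or if a joint passes its speed limit or range.

ROBOT

A 6-joint arm with a two-finger parallel gripper is mounted at the origin on the work surface. World frame = base frame: x ahead of the robot, y to its left, z up, the work surface at z = 0. Lengths are in m, angles in rad, forces in N, time in s.
With the tool pointing down it reaches from about 0.25 to 0.725 m from the base axis. Payload 4 kg.
Tool frame: the origin (TCP) lies midway between the tips of the shut fingers; the grasp point (between the pads) lies 19 mm behind it (bot.grip_point_offset is the distance from the TCP to the grasp point, in m); z points along the fingers, y is the line along which they close (so a half turn about z gives the same grasp; the last joint's range is limited). The gripper opens to 85 mm and grips with 20 to 120 N. Pads are 22 mm wide; open, the fingers measure 114 mm over their backs; the gripper's body (76 mm by 85 mm) begins 54 mm behind the grasp point. The pads swing forward as they close: fully open they stand 13 mm farther back than shut.
Start: joints at [-1.148, 0.241, 0.005, 1.335, 0, 1.571], TCP at [0.205, -0.456, 0.231] pointing down, gripper open.
Joint ranges: [-2.72, 2.72], [-1.05, 1.87], [-1.09, 1.28], [-1.99, 2.15], [-1.42, 1.44], [-3.14, 3.14]. Speed limits (rad/s): [2.79, 2.79, 3.14, 3.14, 3.14, 3.14].

INTERFACE

Orientations are given as a unit quaternion [x, y, z, w].
In Python, from workcell import bot gives the robot as it stands.
- The arm moves only by the tool step_arm, never from a script. Its argument "targets" is text: rows parted by semicolons, each of 7 numbers parted by spaces: the opening, from -1 (shut) to 1 (fully open), so that 0 is half open, then the shift along the world's x, y, z normalised to -1 to 1, where 1 is 0.5 m, then the turn, a rotation vector about the world's x, y, z normalised to -1 to 1, where 1 is pi/4 rad. In form: gripper x y z wx wy wz; .... A call has 1 to 10 rows; each row is the pose to reach, as a shift and turn from the pose commanded when the call began; what a row does not reach only later rows make up. A row lasts 1/12 s, in which the tool goes at most 41.7 mm and 7.16 degrees, less where a joint would pass 70% of its speed; a pose out of reach is approached as far as the arm can. A call with a number of a shift or a turn outside -1 to 1 is refused whole. A call with a gripper value outside its range is refused whole. The fingers move at their own pace and stop on an object; the grip force is fixed at half the most. Time passes only in rows, so rows that repeat a pose let the fingers close. It gives the time, the measured TCP pose, the force, the opening and the grip force at its end, in the units of the state.
- bot.get_obs(): the state, without advancing time (a new reading comes with each control period).
- bot.camera(name): name is "scene" or "side" or "wrist"; returns the picture (400x640x3 uint8, red, green, blue); there is no depth.
- bot.camera_info(name): a dict with "vertical_fov" (degrees; the focal length in pixels is half the picture's height over the tangent of half this angle, whatever the lens; pixels are square), "cx", "cy" (the principal point, pixels), "pose" (4x4, takes a point from camera to world coordinates). Camera axes: x right, y up, looking along -z (the intrinsics and any distortion apply to the point x, -y, -z); pixel columns grow to the right and rows downward; lengths in m; the calibration is good to about 2 mm. A picture is of the moment at which its call begins: read the wrist's pose just before it. camera_info takes no time and is no camera call; for the wrist camera it gives the pose at the moment of the call.
- bot.job_done(): hands the job in; it is judged then, once.
The state is a dict: "clock": time; "joint_pos": joint angles; "joint_vel": joint speeds; "tau": joint torques, N m; "eef_pos": TCP position; "tool_rot": TCP orientation; "ft_force": force on the tool from outside, world axes, zero at the start; "ft_torque": the same for the moment, N m; "grip_width": finger opening in m; "grasp_force": force on a finger pad.
Only numpy, scipy, OpenCV 4.12 (cv2) and the standard library are available. Lean on these libraries where they do the work, as an engineer would, in place of code of your own. Each camera call takes 0.05 s, during which the arm holds its last target. There are 200 camera calls.

## Working session

There is one attempt and no reset: what is moved stays moved. The work goes in short steps, Python scripts to look and compute and a tool call to move; the robot and the scene stay as the last step left them, time stands still between calls to the robot, and variables do not carry over. Pictures are saved under pics/ and viewed, at most 14 in all, crops included, and the job is handed in when it is done.

Besides the shell and the picture viewer there is one more tool, called after ">>>" by a JSON object that holds its "api" and its "payload". step_arm: Moves the arm, as the interface text tells. Scaled input: -1 to 1 covers 0.5 m each way for a shift and pi/4 rad each way for a turn. Its arguments: {"type":"object","properties":{"targets":{"type":"string"}},"required":["targets"]}

```bash
ls; mkdir -p pics
cat > h.py <<'E'
import numpy as np, cv2
from workcell import bot
def snap(n,f):
    i=bot.camera_info(n); p=bot.camera(n); cv2.imwrite(f'pics/{f}.png',cv2.cvtColor(p,cv2.COLOR_RGB2BGR)); np.save(f'pics/{f}.npy',i,allow_pickle=True)
    return i
def load(f): return np.load(f'pics/{f}.npy',allow_pickle=True).item()
def foc(i): return 200/np.tan(np.radians(i['vertical_fov'])/2)
def ray(i,u,v,z):
    f=foc(i);T=np.array(i['pose']);d=T[:3,:3]@np.array([(u-i['cx'])/f,-(v-i['cy'])/f,-1]);o=T[:3,3]
    return o+d*(z-o[2])/d[2]
def proj(i,p):
    f=foc(i);T=np.array(i['pose']);c=T[:3,:3].T@(np.array(p)-T[:3,3]);return i['cx']-f*c[0]/c[2], i['cy']+f*c[1]/c[2]
E
python3 - <<'E'
from h import *
for n in('scene','side','wrist'):
    i=snap(n,n+'0'); print(n,i)
o=bot.get_obs(); print(o)
E
```

```text
pics
scene {'vertical_fov': 50.597778176815, 'cx': 315.50004716497904, 'cy': 198.86353056779916, 'pose': array([[ 0.77775905, -0.38456942,  0.49718933,  1.3376505 ],
       [ 0.62839877,  0.45767201, -0.62900821, -0.88633743],
       [ 0.01434768,  0.80164998,  0.59762149,  0.9828958 ],
       [ 0.        ,  0.        ,  0.        ,  1.        ]])}
side {'vertical_fov': 56.147581280872245, 'cx': 318.12718057229375, 'cy': 195.81291855713818, 'pose': array([[-0.82103545,  0.31463901, -0.47634345, -0.00274076],
       [-0.57076316, -0.43574527,  0.69595652,  0.87834723],
       [ 0.01141067,  0.84328427,  0.53734667,  0.70165663],
       [ 0.        ,  0.        ,  0.        ,  1.        ]])}
wrist {'vertical_fov': 67.11003436389313, 'cx': 320.167660962909, 'cy': 195.53035095267796, 'pose': array([[ 0.41033349,  0.87399955,  0.26029064,  0.27194756],
       [-0.91193463,  0.39366709,  0.11576466, -0.42589868],
       [-0.0012896 , -0.28487017,  0.95856524,  0.37378285],
       [ 0.        ,  0.        ,  0.        ,  1.        ]])}
{'clock': 0.15, 'joint_pos': array([-1.14799235e+00,  2.41262417e-01,  4.00266009e-03,  1.33523744e+00,
       -7.85159608e-06,  1.57082972e+00]), 'joint_vel': array([-6.93567540e-04, -2.80700614e-03,  2.59769508e-03,  5.85448287e-04,
       -9.96473722e-05,  1.82831395e-03]), 'tau': array([ 6.61103022e-04, -3.72635400e+01,  2.52638268e+01,  1.23641759e-02,
        4.94388487e-06,  3.91592337e-06]), 'eef_pos': array([ 0.2049482 , -0.45550705,  0.23059441]), 'tool_rot': array([ 9.77740844e-01,  2.09814488e-01, -1.82299334e-04, -8.30673412e-04]), 'ft_force': array([ 0.2449209 ,  0.4604536 , -0.24647744]), 'ft_torque': array([-0.04956068, -0.05177132,  0.00284006]), 'grasp_force': 0.0, 'grip_width': 0.08576183409492627}
```

View pics/scene0.png

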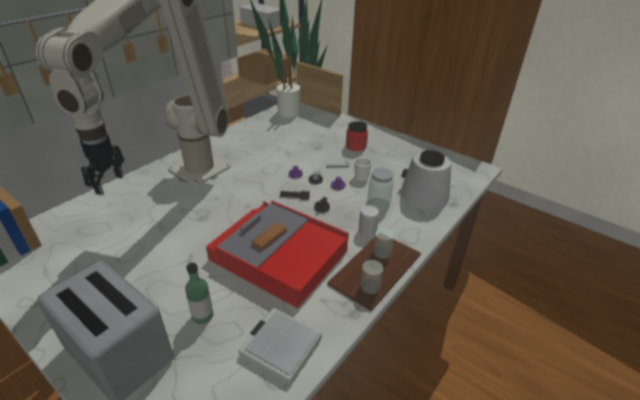

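View pics/side0.png

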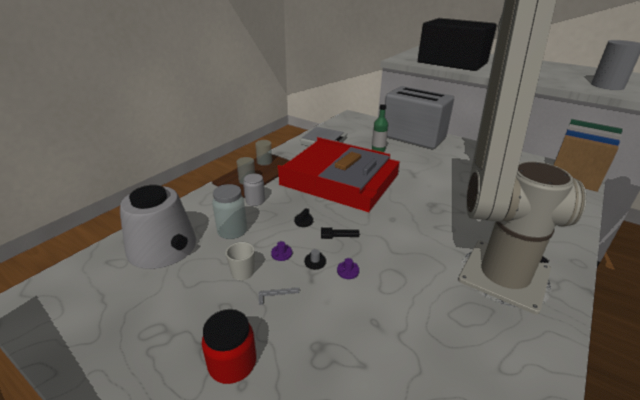

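The scene view shows the box at about (278,250) and the trivet at (268,236). The side view shows wrench (340,233), cap (304,217), coupling (315,259), hex key (278,294) and purple decoys (282,250) and (348,268). I see no gasket so far. I'll enlarge both.

Run:
```python
import cv2
a=cv2.imread('pics/scene0.png')[190:310,200:360]; cv2.imwrite('pics/c1.png',cv2.resize(a,None,fx=5,fy=5,interpolation=cv2.INTER_CUBIC))
a=cv2.imread('pics/side0.png')[130:310,225:405]; cv2.imwrite('pics/c2.png',cv2.resize(a,None,fx=3.3333,fy=3.3333,interpolation=cv2.INTER_CUBIC))
```

```text
(no output)
```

View pics/c1.png

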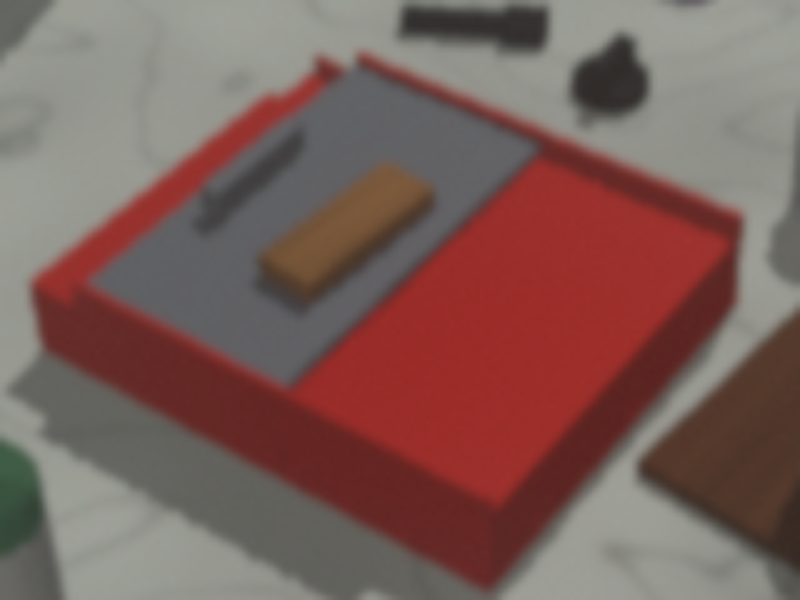

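View pics/c2.png

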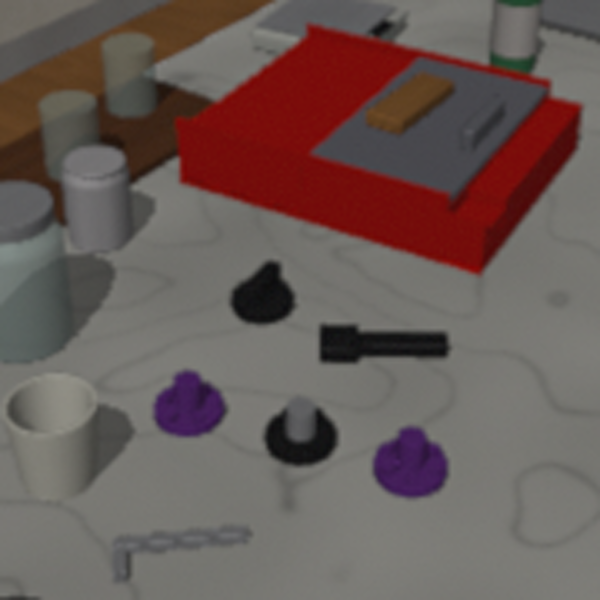

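The crops give me box corners, the trivet, and the parts in enough detail to fit poses.

Run:
```python
from h import *
s=load('scene0');d=load('side0')
S=lambda u,v,z:ray(s,200+u/5,190+v/5,z).round(4)
D=lambda u,v,z:ray(d,225+u/3.3333,130+v/3.3333,z).round(4)
for n,a in dict(backright0=S(490,590,0),frontright0=S(45,345,0),frontrightledge=S(35,285,.06),backright80=S(495,505,.066),backleft80=S(740,217,.08),
 coverBR=S(290,387,.072),coverBL=S(540,148,.072),coverFR=S(90,280,.072),
 d_frontleft0=D(480,272,0),d_backleft0=D(183,183,0),d_bl80=D(180,120,.08),d_fl60=D(485,235,.06),d_fr60=D(580,105,.06),
 recA=S(268,97,.06),recB=S(320,60,.06)).items(): print(n,a)
print('trivet top S',[S(*p,.09) for p in [(262,262),(388,163),(434,190),(305,288)]])
print('trivet top D',[D(*p,.09) for p in [(368,108),(425,73),(455,84),(400,122)]])
print('ridge S',S(203,220,.096),S(300,135,.096),'D',D(463,135,.096),D(503,97,.096))
print('wrench D',D(320,343,.008),D(447,345,.008),D(359,343,.008),'S',S(402,22,.008),S(548,28,.008))
print('cap D',D(263,300,.012),'top',D(270,268,.038),'S',S(610,85,.012),S(622,45,.038))
print('coup D disc',D(301,436,.01),'top',D(300,405,.038))
print('hex D corner',D(122,547,.005),D(248,533,.005),D(122,578,.005))
print('purp',D(189,407,.01),D(411,465,.01),'mug',D(52,400,.075),'tin',D(97,160,.09),'jar',ray(d,229,192,.14))
r=cv2.imread
for n,u,v,z in[('hexS',328,165,.005),('hexS2',349,165,.005),('coupS',316,179,.01),('oil',200,318,0),('canister',356,132,.11)]: print(n,ray(s,u,v,z).round(3))
```

```text
backright0 [ 0.8124 -0.2942  0.    ]
frontright0 [ 0.4604 -0.3286  0.    ]
frontrightledge [ 0.4676 -0.3322  0.06  ]
backright80 [ 0.8111 -0.2873  0.066 ]
backleft80 [ 0.7838 -0.0135  0.08  ]
coverBR [ 0.6626 -0.3001  0.072 ]
coverBL [ 0.6341 -0.0351  0.072 ]
coverFR [ 0.5015 -0.3146  0.072 ]
d_frontleft0 [ 0.4292 -0.049   0.    ]
d_backleft0 [ 0.7743 -0.0096  0.    ]
d_bl80 [ 0.7712 -0.0064  0.08  ]
d_fl60 [ 0.4174 -0.0263  0.06  ]
d_fr60 [ 0.4571 -0.3257  0.06  ]
recA [ 0.442  -0.1034  0.06  ]
recB [ 0.4396 -0.0491  0.06  ]
trivet top S [array([ 0.5869, -0.2474,  0.09  ]), array([ 0.5815, -0.1277,  0.09  ]), array([ 0.6228, -0.1285,  0.09  ]), array([ 0.6238, -0.247 ,  0.09  ])]
trivet top D [array([ 0.6154, -0.13  ,  0.09  ]), array([ 0.6094, -0.239 ,  0.09  ]), array([ 0.5687, -0.2346,  0.09  ]), array([ 0.5715, -0.123 ,  0.09  ])]
ridge S [ 0.5356 -0.2481  0.096 ] [ 0.5223 -0.149   0.096 ] D [ 0.4997 -0.1269  0.096 ] [ 0.5062 -0.2267  0.096 ]
wrench D [0.4878 0.1438 0.008 ] [0.3939 0.08   0.008 ] [0.4594 0.1235 0.008 ] S [0.4034 0.0743 0.008 ] [0.4956 0.1415 0.008 ]
cap D [0.5647 0.1258 0.012 ] top [0.568 0.11  0.038] S [0.5806 0.1116 0.012 ] [0.5776 0.1289 0.038 ]
coup D disc [0.4303 0.2549 0.01  ] top [0.4344 0.2509 0.038 ]
hex D corner [0.4717 0.424  0.005 ] [0.4047 0.3596 0.005 ] [0.452  0.4458 0.005 ]
purp [0.5265 0.2802 0.01  ] [0.3405 0.2319 0.01  ] mug [0.5662 0.3905 0.075 ] tin [0.7709 0.1197 0.09  ] jar [0.71025282 0.28156229 0.14      ]
hexS [0.411 0.369 0.005]
hexS2 [0.481 0.428 0.005]
coupS [0.444 0.245 0.01 ]
oil [ 0.623 -0.496  0.   ]
canister [0.439 0.529 0.11 ]
```

>>> {"api": "step_arm", "payload": {"targets": "1 0.43 0.9 0.3 0 0 0.8;1 0.43 0.9 0.3 0 0 0.8;1 0.43 0.9 0.3 0 0 0.8;1 0.43 0.9 0.3 0 0 0.8;1 0.43 0.9 0.3 0 0 0.8;1 0.43 0.9 0.3 0 0 0.8;1 0.43 0.9 0.3 0 0 0.8;1 0.43 0.9 0.3 0 0 0.8;1 0.43 0.9 0.3 0 0 0.8;1 0.43 0.9 0.3 0 0 0.8"}}

```text
clock: 0.98
eef_pos: [0.3773, -0.094, 0.3519]
tool_rot: [0.865, 0.502, 0.0, 0.0]
ft_force: [1.2, -0.6, 0.5]
grip_width: 0.0856
grasp_force: 0.0
```

>>> {"api": "step_arm", "payload": {"targets": "1 0 0.2 0 0 0 0;1 0 0.2 0 0 0 0;1 0 0.2 0 0 0 0;1 0 0.2 0 0 0 0;1 0 0.2 0 0 0 0;1 0 0.2 0 0 0 0"}}

```text
clock: 1.48
eef_pos: [0.3771, 0.0037, 0.3511]
tool_rot: [0.865, 0.502, -0.0, 0.0]
ft_force: [1.2, 0.5, -0.2]
grip_width: 0.0854
grasp_force: 0.0
```

Run:
```python
from h import *
o=bot.get_obs();print(o['clock'],o['eef_pos'],o['tool_rot'])
i=snap('wrist','w1');print(i['pose'])
```

```text
1.4833 [0.37707768 0.00368553 0.35113492] [ 8.65052053e-01  5.01682017e-01 -2.98202346e-04  9.95239140e-05]
[[ 8.67999606e-01  4.75916812e-01  1.41703467e-01  4.13951338e-01]
 [-4.96564835e-01  8.31778916e-01  2.48127387e-01  6.67120074e-02]
 [ 2.22038373e-04 -2.85739433e-01  9.58307324e-01  4.94389353e-01]
 [ 0.00000000e+00  0.00000000e+00  0.00000000e+00  1.00000000e+00]]
```

View pics/w1.png

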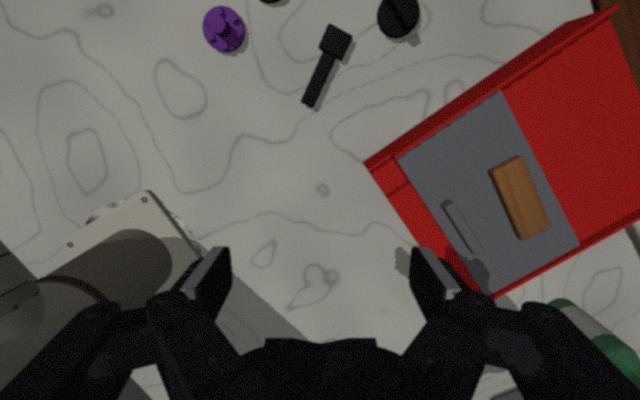

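The wrist view shows the ledge with a recess edge near (398,188) at the +y end. Trivet is at (519,198), ridge at (462,227), wrench from (310,105) to (340,40), cap at (398,17).

Run:
```python
from h import *
w=load('w1')
W=lambda u,v,z:ray(w,u,v,z).round(4)
print('FLledge',W(366,163,.06),'rec edge',W(389,193,.06),W(409,184,.06),'cover FL',W(397,158,.072),'coverBL',W(501,91,.072),'coverBR',W(579,244,.072),'coverFR',W(496,298,.072))
print('ridge',W(444,203,.096),W(476,249,.096),'mid',W(460,226,.096))
print('triv',[W(*p,.09) for p in[(489,169),(520,155),(549,231),(524,241)]])
print('wrench',W(310,101,.016),W(342,39,.016), 'cap',W(398,17,.014),'purple',W(224,30,.03))
```

```text
FLledge [ 0.4322 -0.036   0.06  ] rec edge [ 0.4413 -0.0936  0.06  ] [ 0.4732 -0.0958  0.06  ] cover FL [ 0.4729 -0.0485  0.072 ] coverBL [ 0.6312 -0.0362  0.072 ] coverBR [ 0.6579 -0.3075  0.072 ] coverFR [ 0.5134 -0.3357  0.072 ]
ridge [ 0.499  -0.1313  0.096 ] [ 0.5116 -0.2196  0.096 ] mid [ 0.5051 -0.1744  0.096 ]
triv [array([ 0.5728, -0.1196,  0.09  ]), array([ 0.6158, -0.1221,  0.09  ]), array([ 0.6156, -0.2494,  0.09  ]), array([ 0.5789, -0.2467,  0.09  ])]
wrench [0.404  0.0801 0.016 ] [0.4867 0.1306 0.016 ] cap [0.5691 0.1162 0.014 ] purple [0.3485 0.2195 0.03  ]
```

>>> {"api": "step_arm", "payload": {"targets": "1 0.44 -0.378 -0.2 0 0 0.675;1 0.44 -0.378 -0.2 0 0 0.675;1 0.44 -0.378 -0.2 0 0 0.675;1 0.44 -0.378 -0.3 0 0 0.675;1 0.44 -0.378 -0.3 0 0 0.675;1 0.44 -0.378 -0.4 0 0 0.675;1 0.44 -0.378 -0.4 0 0 0.675;1 0.44 -0.378 -0.4 0 0 0.675;1 0.44 -0.378 -0.4 0 0 0.675;1 0.44 -0.378 -0.4 0 0 0.675"}}

```text
clock: 2.37
eef_pos: [0.5952, -0.1887, 0.1434]
tool_rot: [0.705, 0.709, -0.003, -0.004]
ft_force: [-0.6, 0.4, -1.2]
grip_width: 0.0855
grasp_force: 0.0
```

Run:
```python
from h import *
o=bot.get_obs();print(o['clock'],o['eef_pos'],o['tool_rot'])
i=snap('wrist','w2');print(i['pose'])
```

```text
2.3667 [ 0.595177   -0.18868784  0.1433692 ] [ 0.70537887  0.708812   -0.00270779 -0.00434266]
[[ 0.99993829 -0.00755491  0.00814471  0.59712358]
 [ 0.00494062  0.95908731  0.28306734 -0.11649534]
 [-0.00995004 -0.28300964  0.95906545  0.28680403]
 [ 0.          0.          0.          1.        ]]
```

View pics/w2.png

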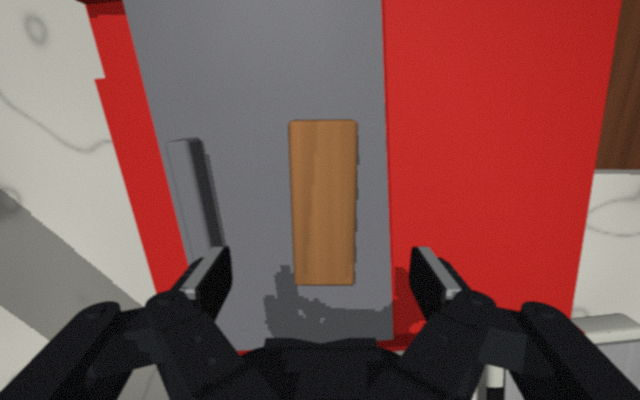

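The view shows the trivet corners at (289,121), (356,121), (355,285), (296,285), the ridge top at (168..200,140), and the recess edge at (100,78).

Run:
```python
from h import *
w=load('w2')
W=lambda u,v,z:ray(w,u,v,z).round(4)
print('triv',[W(*p,.09) for p in[(289,121),(356,121),(355,285),(296,285)]])
print('ridge',W(168,142,.096),W(200,140,.096),'rec',W(100,78,.06), W(108,78,.06),'coverB',W(384,10,.072),W(391,300,.072))
print('boxright rail',W(240,352,.08),W(600,345,.066))
print('ledge front',W(97,82,.06),W(155,290,.06), 'coverF',W(126,10,.072),W(187,255,.072))
```

```text
triv [array([ 0.5754, -0.1254,  0.09  ]), array([ 0.6179, -0.1252,  0.09  ]), array([ 0.6217, -0.2439,  0.09  ]), array([ 0.5778, -0.2444,  0.09  ])]
ridge [ 0.4995 -0.1384  0.096 ] [ 0.5198 -0.137   0.096 ] rec [ 0.4388 -0.0979  0.06  ] [ 0.4446 -0.0979  0.06  ] coverB [ 0.6348 -0.0582  0.072 ] [ 0.6542 -0.2693  0.072 ]
boxright rail [ 0.5281 -0.3163  0.08  ] [ 0.8434 -0.3175  0.066 ]
ledge front [ 0.4362 -0.1006  0.06  ] [ 0.452  -0.2702  0.06  ] coverF [ 0.4719 -0.0586  0.072 ] [ 0.49   -0.2299  0.072 ]
```

>>> {"api": "step_arm", "payload": {"targets": "1 0.006 0.007 -0.07 0 0 0.025;1 0.006 0.007 -0.141 0 0 0.025;1 0.006 0.007 -0.141 0 0 0.025;1 0.006 0.007 -0.141 0 0 0.025;-0.6 0.006 0.007 -0.141 0 0 0.025;-0.6 0.006 0.007 -0.141 0 0 0.025;-0.6 0.006 0.007 -0.141 0 0 0.025;-0.6 0.006 0.007 -0.141 0 0 0.025;-0.6 0.006 0.007 -0.141 0 0 0.025;-0.6 0.006 0.007 -0.141 0 0 0.025"}}

```text
clock: 3.25
eef_pos: [0.6018, -0.1819, 0.0841]
tool_rot: [0.696, 0.718, 0.001, 0.002]
ft_force: [-1.8, 0.6, 6.8]
grip_width: 0.0427
grasp_force: 60.2
```

>>> {"api": "step_arm", "payload": {"targets": "-0.6 0 0 0 0 0 0;-0.6 0 0 0 0 0 0;-0.6 0 0 0 0 0 0;-0.6 0 0 0 0 0 0;-0.6 0 0 0 0 0 0"}}

```text
clock: 3.67
eef_pos: [0.6018, -0.1819, 0.0841]
tool_rot: [0.696, 0.718, 0.001, 0.002]
ft_force: [-0.9, 0.3, 6.4]
grip_width: 0.0427
grasp_force: 60.2
```

>>> {"api": "step_arm", "payload": {"targets": "-0.6 0 0 0.08 0 0 0;-0.6 0 0 0.14 0 0 0;-0.6 0 0 0.2 0 0 0;-0.6 -0.07 -0.13 0.2 0 0 0;-0.6 -0.12 -0.2 0.2 0 0 0;-0.6 -0.16 -0.28 0.2 0 0 0;-0.6 -0.2 -0.36 0.2 0 0 0;-0.6 -0.23 -0.42 0.2 0 0 0;-0.6 -0.264 -0.48 0.18 0 0 0;-0.6 -0.264 -0.516 0.15 0 0 0"}}

```text
clock: 4.5
eef_pos: [0.4685, -0.4394, 0.1617]
tool_rot: [0.697, 0.717, -0.0, 0.004]
ft_force: [2.0, -0.3, 0.1]
grip_width: 0.0425
grasp_force: 61.5
```

>>> {"api": "step_arm", "payload": {"targets": "-0.6 0 0 0 0 0 0;-0.6 0 0 0 0 0 0"}}

```text
clock: 4.67
eef_pos: [0.4673, -0.438, 0.1565]
tool_rot: [0.698, 0.716, 0.0, -0.001]
ft_force: [-0.0, 0.6, -0.9]
grip_width: 0.0425
grasp_force: 61.5
```

>>> {"api": "step_arm", "payload": {"targets": "-0.6 0 0 -0.08 0 0 0;-0.6 0 0 -0.16 0 0 0;-0.6 0 0 -0.22 0 0 0;-0.6 0 0 -0.25 0 0 0;-0.6 0 0 -0.27 0 0 0;-0.6 0 0 -0.28 0 0 0;-0.6 0 0 -0.285 0 0 0;-0.6 0 0 -0.285 0 0 0"}}

```text
clock: 5.33
eef_pos: [0.4703, -0.4364, 0.016]
tool_rot: [0.696, 0.718, 0.0, 0.001]
ft_force: [1.2, -0.4, -0.7]
grip_width: 0.0425
grasp_force: 61.4
```

>>> {"api": "step_arm", "payload": {"targets": "-0.6 0 0 -0.004 0 0 0;-0.6 0 0 -0.006 0 0 0;-0.6 0 0 -0.006 0 0 0;0.7 0 0 -0.006 0 0 0;0.7 0 0 -0.006 0 0 0;0.7 0 0 -0.006 0 0 0;0.7 0 0 -0.006 0 0 0;0.7 0 0 0.06 0 0 0;0.7 0 0 0.14 0 0 0;0.7 0 0 0.22 0 0 0"}}

```text
clock: 6.17
eef_pos: [0.4681, -0.4354, 0.1247]
tool_rot: [0.696, 0.718, -0.0, -0.002]
ft_force: [1.2, -0.8, 0.1]
grip_width: 0.0727
grasp_force: 0.0
```

>>> {"api": "step_arm", "payload": {"targets": "-1 0 0.08 0.05 0 0 0;-1 0 0.16 0.1 0 0 0;-1 0 0.2 0.1 0 0 0;-1 0 0.2 0.1 0 0 0;-1 0 0.2 0.1 0 0 0"}}

```text
clock: 6.58
eef_pos: [0.4697, -0.3353, 0.1761]
tool_rot: [0.696, 0.719, 0.0, 0.001]
ft_force: [-1.1, -0.1, -1.0]
grip_width: 0.0117
grasp_force: 0.0
```

Run:
```python
from h import *
o=bot.get_obs();print(o['clock'],o['eef_pos'],o['tool_rot'])
i=snap('scene','s2');i=snap('wrist','w3')
a=cv2.imread('pics/s2.png')[100:330,40:410]; b=cv2.imread('pics/w3.png')
a=cv2.resize(a,(800,497),interpolation=cv2.INTER_CUBIC); cv2.imwrite('pics/s2c.png',a)
```

```text
6.5833 [ 0.46966764 -0.33531037  0.17613209] [6.95525838e-01 7.18500209e-01 3.16502087e-05 1.12099101e-03]
```

View pics/s2c.png

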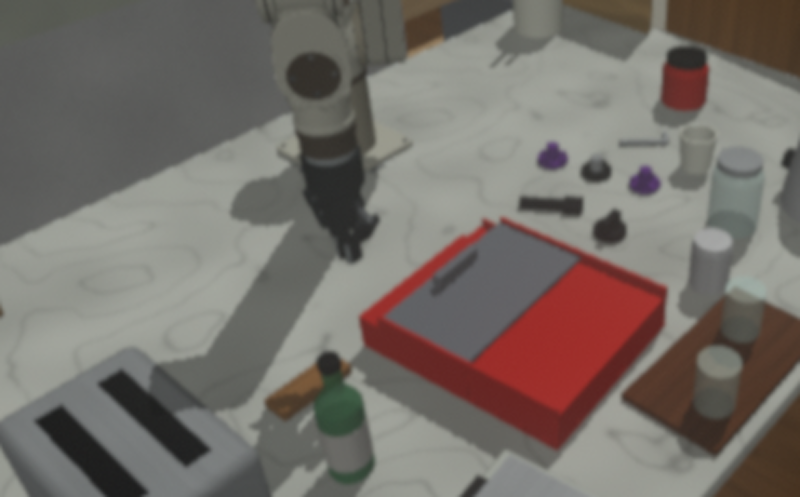

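>>> {"api": "step_arm", "payload": {"targets": "-1 -0.032 0.08 0 0 0 0;-1 -0.032 0.16 0 0 0 0;-1 -0.032 0.24 0 0 0 0;-1 -0.032 0.32 0 0 0 0;-1 -0.032 0.4 -0.04 0 0 0;-1 -0.032 0.46 -0.08 0 0 0;-1 -0.032 0.526 -0.12 0 0 0;-1 -0.032 0.526 -0.18 0 0 0;-1 -0.032 0.526 -0.19 0 0 0;-1 -0.032 0.526 -0.19 0 0 0"}}

```text
clock: 7.52
eef_pos: [0.4511, -0.0736, 0.0774]
tool_rot: [0.697, 0.717, -0.002, -0.002]
ft_force: [0.1, -0.6, -0.1]
grip_width: 0.0005
grasp_force: 0.0
```

>>> {"api": "step_arm", "payload": {"targets": "-1 0 0 0 0 0 0"}}

```text
clock: 7.6
eef_pos: [0.4534, -0.0745, 0.0798]
tool_rot: [0.697, 0.717, -0.0, -0.0]
ft_force: [0.1, 0.2, 0.2]
grip_width: 0.0001
grasp_force: 0.0
```

Run:
```python
from h import *
i=snap('wrist','w4');o=bot.get_obs();print(o['eef_pos'])
```

```text
[ 0.45419819 -0.0747272   0.08063676]
```

View pics/w4.png

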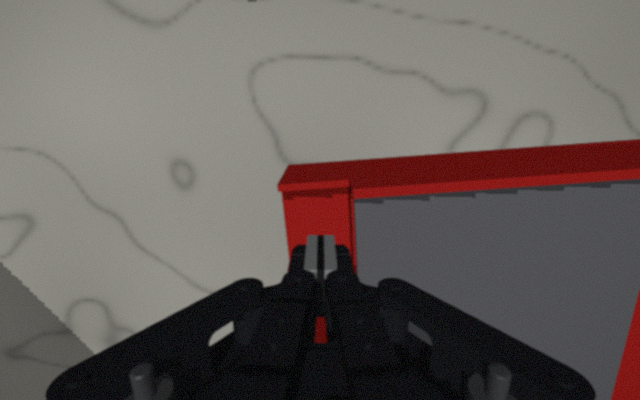

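The fingertips at (320,245) are above the red recess; its end lip is at (318,192). I'll descend in stages while watching the force.

>>> {"api": "step_arm", "payload": {"targets": "-1 0 0 -0.03 0 0 0;-1 0 0 -0.05 0 0 0;-1 0 0 -0.052 0 0 0;-1 0 0 -0.052 0 0 0"}}

```text
clock: 7.98
eef_pos: [0.4537, -0.0744, 0.0546]
tool_rot: [0.697, 0.717, 0.0, 0.0]
ft_force: [0.0, 0.6, -1.4]
grip_width: 0.0
grasp_force: 0.0
```

>>> {"api": "step_arm", "payload": {"targets": "-1 0 0 -0.01 0 0 0;-1 0 0 -0.014 0 0 0;-1 0 0 -0.018 0 0 0;-1 0 0 -0.018 0 0 0"}}

```text
clock: 8.32
eef_pos: [0.4542, -0.0739, 0.0456]
tool_rot: [0.697, 0.718, 0.0, 0.001]
ft_force: [0.9, -1.3, 3.2]
grip_width: -0.0002
grasp_force: 1.4
```

>>> {"api": "step_arm", "payload": {"targets": "-1 0 0 -0.004 0 0 0;-1 0 0 -0.008 0 0 0;-1 0 0 -0.012 0 0 0;-1 0 0 -0.014 0 0 0;-1 0 0 -0.014 0 0 0"}}

```text
clock: 8.73
eef_pos: [0.4543, -0.0739, 0.0399]
tool_rot: [0.696, 0.718, 0.0, 0.002]
ft_force: [-2.9, -1.4, 14.5]
grip_width: 0.0002
grasp_force: 7.5
```

>>> {"api": "step_arm", "payload": {"targets": "-1 0 0 -0.004 0 0 0;-1 0 0 -0.004 0 0 0;-1 0 0 0.05 0 0 0;-1 0 0 0.12 0 0 0;0 0.04 -0.05 0.18 0 0 0.087;0 0.08 -0.12 0.18 0 0 0.087;0 0.112 -0.2 0.18 0 0 0.087;0 0.112 -0.2 0.18 0 0 0.087;0 0.112 -0.2 0.14 0 0 0.087;0 0.112 -0.2 0.12 0 0 0.087"}}

```text
clock: 9.57
eef_pos: [0.5085, -0.1737, 0.0963]
tool_rot: [0.672, 0.741, -0.0, -0.001]
ft_force: [-0.5, 1.0, -0.8]
grip_width: 0.0425
grasp_force: 0.0
```

>>> {"api": "step_arm", "payload": {"targets": "0 0 0 0 0 0 0;0 0 0 0 0 0 0"}}

```text
clock: 9.73
eef_pos: [0.5077, -0.1724, 0.0967]
tool_rot: [0.671, 0.741, -0.001, -0.002]
ft_force: [-0.2, 0.6, -0.0]
grip_width: 0.0427
grasp_force: 0.0
```

Run:
```python
from h import *
i=snap('wrist','w5');o=bot.get_obs();print(o['eef_pos'],o['grip_width'])
```

```text
[ 0.50855147 -0.1726106   0.09761055] 0.0424743314951831
```

View pics/w5.png

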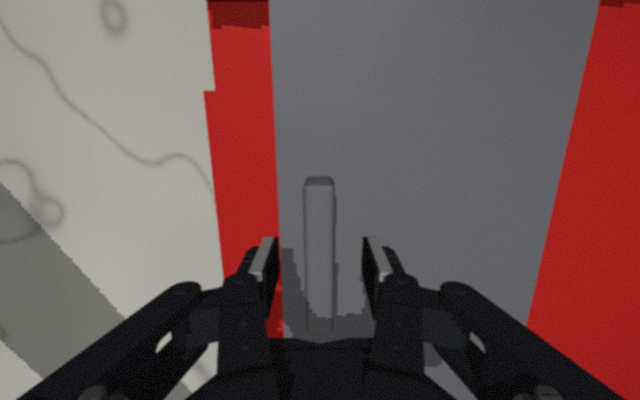

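The ridge is centred between the fingers (320,250), so I'll descend, grip it and slide.

>>> {"api": "step_arm", "payload": {"targets": "0 0 0 -0.02 0 0 0;0 0 0 -0.034 0 0 0;0 0 0 -0.034 0 0 0;-1 0 0 -0.034 0 0 0;-1 0 0 -0.034 0 0 0;-1 0 0 -0.034 0 0 0;-1 0 0 -0.034 0 0 0;-1 0 0 -0.034 0 0 0;-1 0 0 -0.034 0 0 0"}}

```text
clock: 10.53
eef_pos: [0.5091, -0.1732, 0.0812]
tool_rot: [0.671, 0.741, 0.0, 0.0]
ft_force: [-1.1, 1.4, 2.6]
grip_width: 0.0143
grasp_force: 61.9
```

>>> {"api": "step_arm", "payload": {"targets": "-1 0.04 0.004 0 0 0 0;-1 0.08 0.008 0 0 0 0;-1 0.12 0.012 0 0 0 0;-1 0.16 0.016 0 0 0 0;-1 0.2 0.02 0 0 0 0;-1 0.24 0.024 0 0 0 0;-1 0.27 0.026 0 0 0 0;-1 0.288 0.028 0 0 0 0;-1 0.296 0.029 0 0 0 0;-1 0.296 0.029 0 0 0 0"}}

```text
clock: 11.37
eef_pos: [0.6513, -0.1586, 0.0811]
tool_rot: [0.672, 0.741, -0.004, -0.005]
ft_force: [-18.3, 0.9, 14.3]
grip_width: 0.0145
grasp_force: 62.0
```

>>> {"api": "step_arm", "payload": {"targets": "-1 0.008 0.001 0 0 0 0;-1 0.008 0.001 0 0 0 0;-1 -0.004 0 0 0 0 0;0.2 -0.006 0 0 0 0 0;0.2 -0.006 0 0 0 0 0;0.2 -0.006 0 0 0 0 0;0.2 -0.006 0 0.08 0 0 0;0.2 -0.006 0 0.16 0 0 0;0.2 -0.006 0 0.24 0 0 0;0.2 -0.006 0 0.3 0 0 0"}}

```text
clock: 12.2
eef_pos: [0.6555, -0.159, 0.2346]
tool_rot: [0.671, 0.741, 0.001, 0.002]
ft_force: [1.4, 0.3, 0.6]
grip_width: 0.0512
grasp_force: 0.0
```

>>> {"api": "step_arm", "payload": {"targets": "1 -0.08 0.08 0.08 0 0 -0.2;1 -0.15 0.15 0.16 0 0 -0.3;1 -0.22 0.22 0.22 0 0 -0.4;1 -0.28 0.28 0.26 0 0 -0.5;1 -0.3 0.34 0.3 0 0 -0.6;1 -0.3 0.4 0.34 0 0 -0.7;1 -0.3 0.46 0.36 0 0 -0.8;1 -0.3 0.5 0.36 0 0 -0.9;1 -0.3 0.5 0.36 0 0 -0.9;1 -0.3 0.5 0.36 0 0 -0.9"}}

```text
clock: 13.03
eef_pos: [0.5045, 0.0952, 0.4134]
tool_rot: [0.885, 0.465, 0.003, 0.0]
ft_force: [-0.1, -1.4, 0.0]
grip_width: 0.0857
grasp_force: 0.0
```

Run:
```python
from h import *
i=snap('wrist','w6');o=bot.get_obs();print(o['eef_pos'],o['tool_rot'],o['clock']); print(i['pose'])
```

```text
[0.50472389 0.09330834 0.41205201] [8.85457859e-01 4.64716034e-01 1.73262032e-03 6.20358177e-04] 13.0833
[[ 0.82381294  0.54495171  0.15607653  0.5456431 ]
 [-0.56685039  0.79021215  0.2329064   0.15463737]
 [ 0.00358917 -0.28034335  0.95989308  0.55699803]
 [ 0.          0.          0.          1.        ]]
```

View pics/w6.png

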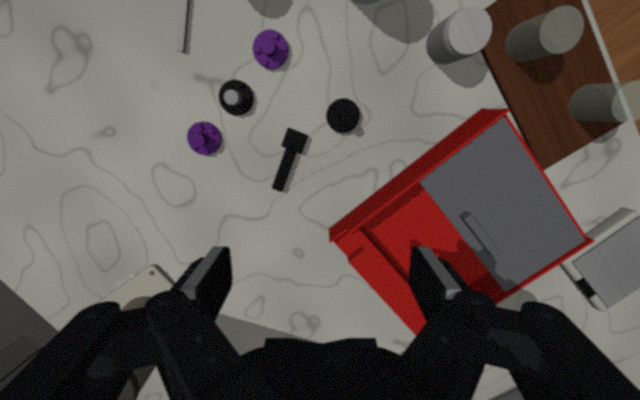

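The cover is fully open and the compartment clear. Wrench runs from (281,188) to (296,135), cap at (343,115), coupling at (236,97), decoys purple. I'll enlarge these.

Run:
```python
import cv2,numpy as np
a=cv2.imread('pics/w6.png')[0:200,170:370]; a=cv2.resize(a,(600,600),interpolation=cv2.INTER_CUBIC)
b=cv2.imread('pics/w1.png')[0:50,365:435]; b=cv2.resize(b,(196,140),interpolation=cv2.INTER_CUBIC)
c=cv2.imread('pics/w6.png')[90:140,318:368]; c=cv2.resize(c,(200,200),interpolation=cv2.INTER_CUBIC)
o=np.zeros((600,800,3),np.uint8); o[:,:600]=a; o[:140,604:800]=b; o[150:350,600:]=c
o=np.clip(o.astype(float)*1.6,0,255).astype(np.uint8)
cv2.imwrite('pics/c6.png',o)
```

```text
(no output)
```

View pics/c6.png

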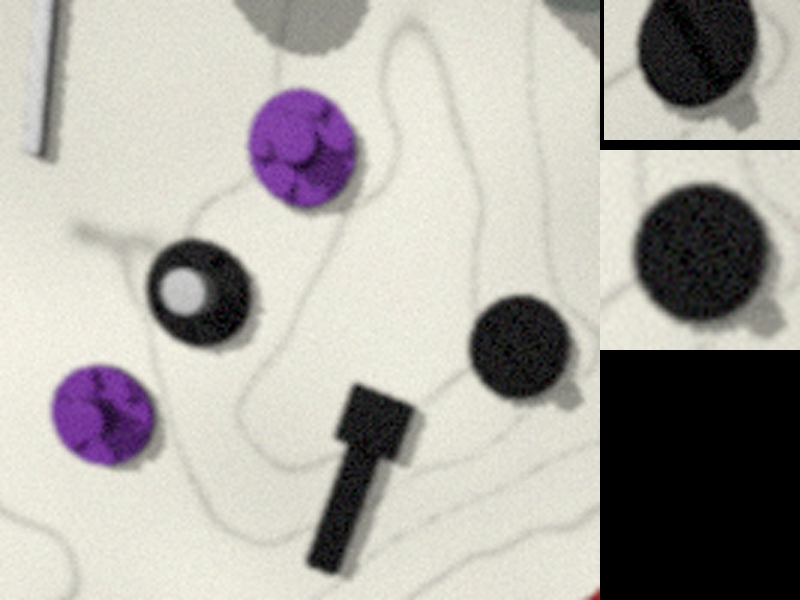

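Run:
```python
from h import *
w=load('w6')
W=lambda u,v,z:ray(w,170+u/3,v/3,z).round(4)
a=W(324,566,.016);b=W(385,395,.016)
print('wrench',a,b,np.hypot(*(b-a)[:2]),(a+b)/2,np.degrees(np.arctan2(*(b-a)[1::-1])))
print('coupling hub',W(184,292,.038),'disc',W(199,293,.005))
print('cap',W(521,347,.008),'purples',W(303,148,.006),W(103,414,.006))
print('hex end',W(34,154,.01),W(55,0,.01))
```

```text
wrench [0.4008 0.0787 0.016 ] [0.4924 0.1416 0.016 ] 0.1111169204036901 [0.4466  0.11015 0.016  ] 34.47665511822425
coupling hub [0.4365 0.2491 0.038 ] disc [0.4364 0.2497 0.005 ]
cap [0.5735 0.1186 0.008 ] purples [0.5325 0.2766 0.006 ] [0.3455 0.2283 0.006 ]
hex end [0.4085 0.3573 0.01  ] [0.4677 0.4069 0.01  ]
```

>>> {"api": "step_arm", "payload": {"targets": "0.4 -0.117 0.033 -0.08 0 0 -0.15;0.4 -0.117 0.033 -0.16 0 0 -0.3;0.4 -0.117 0.033 -0.24 0 0 -0.463;0.4 -0.117 0.033 -0.32 0 0 -0.463;0.4 -0.117 0.033 -0.4 0 0 -0.463;0.4 -0.117 0.033 -0.48 0 0 -0.463;0.4 -0.117 0.033 -0.56 0 0 -0.463;0.4 -0.117 0.033 -0.62 0 0 -0.463;0.4 -0.117 0.033 -0.62 0 0 -0.463;0.4 -0.117 0.033 -0.62 0 0 -0.463"}}

```text
clock: 13.92
eef_pos: [0.4436, 0.1063, 0.0989]
tool_rot: [0.956, 0.294, -0.003, -0.0]
ft_force: [0.6, -0.5, 0.8]
grip_width: 0.0598
grasp_force: 0.0
```

Run:
```python
from h import *
i=snap('wrist','w7');o=bot.get_obs();print(o['eef_pos'],o['tool_rot'],o['clock'])
p=cv2.imread('pics/w7.png'); m=(p.max(2)<60).astype(np.uint8); m[240:]=0
n,l,st,c=cv2.connectedComponentsWithStats(m)
for k in range(1,n):
    if st[k,4]>200:
        q=np.argwhere(l==k)[:,::-1].astype(float); W=np.array([ray(i,u,v,.01)[:2] for u,v in q])
        e,v=np.linalg.eigh(np.cov(W.T)); print(st[k],W.mean(0).round(4),np.degrees(np.arctan2(v[1,1],v[0,1])),2*np.sqrt(3*e))
```

```text
[0.44611239 0.10702947 0.10123862] [ 9.55699130e-01  2.94345099e-01 -3.50963074e-04  1.14831232e-04] 13.9667
[ 364    0   93   90 6448] [0.5727 0.1197] 128.8763655560231 [0.04993348 0.05427705]
[ 111   60   86   83 4416] [0.4404 0.2458] -141.9011546572629 [0.04765418 0.05509363]
[ 289  123   53  117 4242] [0.4603 0.1218] -145.9181585532918 [0.0326984  0.09389705]
[130 179  40  55 316] [0.3686 0.213 ] 54.990260057684935 [0.01389052 0.04712003]
[104 203  39  37 711] [0.342  0.2291] -169.4025675838825 [0.02259054 0.0256171 ]
```

>>> {"api": "step_arm", "payload": {"targets": "0.4 -0.003 0.006 -0.08 0 0 0;0.4 -0.003 0.006 -0.15 0 0 0;0.4 -0.003 0.006 -0.18 0 0 0;0.4 -0.003 0.006 -0.192 0 0 0;0.4 -0.003 0.006 -0.192 0 0 0;-1 -0.003 0.006 -0.192 0 0 0;-1 -0.003 0.006 -0.192 0 0 0;-1 -0.003 0.006 -0.192 0 0 0;-1 -0.003 0.006 -0.192 0 0 0;-1 -0.003 0.006 -0.192 0 0 0"}}

```text
clock: 14.8
eef_pos: [0.4461, 0.1112, 0.0069]
tool_rot: [0.956, 0.295, 0.002, 0.0]
ft_force: [-0.6, -0.8, 7.4]
grip_width: 0.02
grasp_force: 59.3
```

>>> {"api": "step_arm", "payload": {"targets": "-1 0 0 0 0 0 0;-1 0 0 0 0 0 0;-1 0 0 0.02 0 0 0;-1 0 0 0.08 0 0 0;-1 0 0 0.16 0 0 0;-1 0 0 0.24 0 0 0;-1 0 0 0.32 0 0 0;-1 0 0 0.38 0 0 0;-1 0 0 0.38 0 0 0;-1 0 0 0.38 0 0 0"}}

```text
clock: 15.63
eef_pos: [0.4458, 0.1111, 0.1978]
tool_rot: [0.956, 0.295, 0.003, 0.0]
ft_force: [-0.8, 0.5, -1.5]
grip_width: 0.0203
grasp_force: 58.9
```

>>> {"api": "step_arm", "payload": {"targets": "-1 0.03 -0.07 0 0 0 0.1;-1 0.06 -0.14 0 0 0 0.2;-1 0.09 -0.21 0 0 0 0.3;-1 0.12 -0.28 0 0 0 0.4;-1 0.15 -0.35 0 0 0 0.5;-1 0.18 -0.42 0 0 0 0.6;-1 0.21 -0.49 0 0 0 0.7;-1 0.24 -0.56 0 0 0 0.8;-1 0.27 -0.63 0 0 0 0.9;-1 0.294 -0.698 0 0 0 0.9"}}

```text
clock: 16.47
eef_pos: [0.5908, -0.2399, 0.1926]
tool_rot: [0.794, 0.608, -0.001, -0.001]
ft_force: [0.7, -0.7, 0.1]
grip_width: 0.0203
grasp_force: 59.0
```

>>> {"api": "step_arm", "payload": {"targets": "-1 0 0 -0.04 0 0 0.15;-1 0 0 -0.1 0 0 0.3;-1 0 0 -0.16 0 0 0.461;-1 0 0 -0.22 0 0 0.461;-1 0 0 -0.22 0 0 0.461"}}

```text
clock: 16.88
eef_pos: [0.5849, -0.236, 0.0756]
tool_rot: [0.672, 0.74, -0.003, -0.008]
ft_force: [-1.4, 0.3, -2.2]
grip_width: 0.0197
grasp_force: 59.0
```

>>> {"api": "step_arm", "payload": {"targets": "-1 0 0 -0.04 0 0 0;-1 0 0 -0.08 0 0 0;-1 0 0 -0.105 0 0 0;-1 0 0 -0.115 0 0 0;-1 0 0 -0.115 0 0 0;-0.1 0 0 -0.115 0 0 0;-0.1 0 0 -0.115 0 0 0;-0.1 0 0 -0.115 0 0 0;-0.1 0 0 -0.06 0 0 0;-0.1 0 0 0.02 0 0 0"}}

```text
clock: 17.72
eef_pos: [0.588, -0.237, 0.0918]
tool_rot: [0.672, 0.74, -0.002, -0.004]
ft_force: [0.6, 0.1, -0.4]
grip_width: 0.0381
grasp_force: 0.0
```

>>> {"api": "step_arm", "payload": {"targets": "0.2 0 0 0.08 0 0 0;0.2 0 0 0.16 0 0 0;0.2 0 0 0.24 0 0 0;0.2 0 0.08 0.26 0 0 -0.1;0.2 0 0.16 0.26 0 0 -0.2;0.2 0 0.24 0.26 0 0 -0.3;0.2 0 0.32 0.26 0 0 -0.4;0.2 0 0.4 0.26 0 0 -0.4;0.2 0 0.46 0.26 0 0 -0.4;0.2 0 0.52 0.26 0 0 -0.4"}}

```text
clock: 18.55
eef_pos: [0.5911, 0.0238, 0.2264]
tool_rot: [0.779, 0.627, 0.001, 0.001]
ft_force: [0.8, -0.4, -0.4]
grip_width: 0.0513
grasp_force: 0.0
```

Run:
```python
from h import *
i=snap('wrist','w8');o=bot.get_obs();print(o['eef_pos'],o['tool_rot'],o['clock'])
s=snap('scene','s8')
p=cv2.imread('pics/w8.png')
u,v=proj(i,[.573,.119,.02]);print(u,v)
def up(im,x,y,r,N):
    x,y=int(x),int(y); q=im[max(0,y-r):y+r,max(0,x-r):x+r]; return cv2.resize(q,(N,N),interpolation=cv2.INTER_CUBIC)
a=np.clip(up(p,u,v,60,400).astype(float)*4,0,255).astype(np.uint8)
b=up(cv2.imread('pics/s8.png'),265,235,70,400)
cv2.imwrite('pics/c8.png',np.hstack([a,b]))
```

```text
[0.59106834 0.02929284 0.22632309] [ 0.77760848  0.62874387  0.00229651 -0.0009657 ] 18.6
284.1420500942515 90.3274004214256
```

View pics/c8.png

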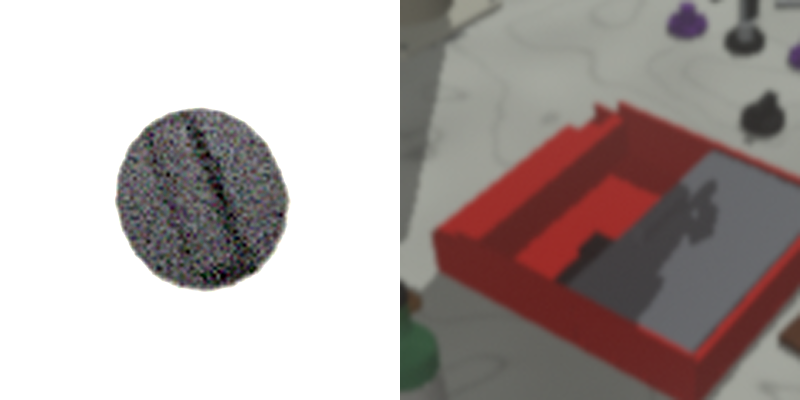

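The wrench lies in the compartment (600,245). The cap's bar shows between stripe lines (145,140)–(185,250) and (190,125)–(245,265).

Run:
```python
from h import *
w=load('w8')
W=lambda u,v,z:ray(w,224+u/3.333,30+v/3.333,z).round(4)
for a,b in(((190,125),(245,265)),((145,140),(185,250))):
  for z in(.038,.014):
    A=W(*a,z);B=W(*b,z);print(z,A,B,np.degrees(np.arctan2(*(A-B)[1::-1])))
print('disc',W(203,199,.008), 'bar', W(191,195,.038))
from scipy.spatial.transform import Rotation as R
o=bot.get_obs();print(R.from_quat(o['tool_rot']).as_matrix()[:,0],o['eef_pos'])
```

```text
0.038 [0.5771 0.1397 0.038 ] [0.5838 0.0961 0.038 ] 98.73628708521198
0.014 [0.5749 0.143  0.014 ] [0.5821 0.0962 0.014 ] 98.7461622625552
0.038 [0.5625 0.1386 0.038 ] [0.5664 0.1046 0.038 ] 96.54356410078944
0.014 [0.5593 0.1417 0.014 ] [0.5634 0.1053 0.014 ] 96.42655854741287
disc [0.5728 0.1203 0.008 ] bar [0.5723 0.1201 0.038 ]
[0.20942808 0.97782203 0.00198835] [0.59117758 0.02633081 0.22622683]
```

>>> {"api": "step_arm", "payload": {"targets": "0 -0.037 0.08 -0.02 0 0 0.15;0 -0.037 0.15 -0.06 0 0 0.3;0 -0.037 0.186 -0.12 0 0 0.446;0 -0.037 0.186 -0.2 0 0 0.446;0 -0.037 0.186 -0.28 0 0 0.446;0 -0.037 0.186 -0.34 0 0 0.446;0 -0.037 0.186 -0.34 0 0 0.446;0 -0.037 0.186 -0.34 0 0 0.446"}}

```text
clock: 19.32
eef_pos: [0.5716, 0.1138, 0.0542]
tool_rot: [0.659, 0.752, -0.001, -0.001]
ft_force: [-0.4, -0.3, 0.6]
grip_width: 0.0425
grasp_force: 0.0
```

>>> {"api": "step_arm", "payload": {"targets": "0 0.002 0.012 -0.04 0 0 0;0 0.002 0.012 -0.065 0 0 0;0 0.002 0.012 -0.072 0 0 0;0 0.002 0.012 -0.072 0 0 0;-1 0.002 0.012 -0.072 0 0 0;-1 0.002 0.012 -0.072 0 0 0;-1 0.002 0.012 -0.072 0 0 0;-1 0.002 0.012 -0.072 0 0 0;-1 0.002 0.012 -0.072 0 0 0;-1 0.002 0.012 -0.072 0 0 0"}}

```text
clock: 20.15
eef_pos: [0.5754, 0.1208, 0.0212]
tool_rot: [0.659, 0.752, 0.002, 0.001]
ft_force: [-0.4, -0.2, 6.2]
grip_width: 0.0145
grasp_force: 63.1
```

>>> {"api": "step_arm", "payload": {"targets": "-1 0 0 0.02 0 0 0;-1 0 0 0.08 0 0 0;-1 0 0 0.16 0 0 0;-1 0 0 0.24 0 0 0;-1 0 0 0.3 0 0 0;-1 0 0 0.32 0 0 0;-1 0 0 0.32 0 0 0"}}

```text
clock: 20.73
eef_pos: [0.5759, 0.1212, 0.1836]
tool_rot: [0.659, 0.753, 0.003, 0.003]
ft_force: [1.6, -0.9, -0.5]
grip_width: 0.0145
grasp_force: 62.1
```

>>> {"api": "step_arm", "payload": {"targets": "-1 -0.01 -0.08 0 0 0 0;-1 -0.02 -0.16 0 0 0 0;-1 -0.03 -0.24 0 0 0 0;-1 -0.04 -0.32 0 0 0 0;-1 -0.044 -0.394 0 0 0 0;-1 -0.044 -0.394 -0.04 0 0 0;-1 -0.044 -0.394 -0.12 0 0 0;-1 -0.044 -0.394 -0.18 0 0 0;-1 -0.044 -0.394 -0.18 0 0 0;-1 -0.044 -0.394 -0.18 0 0 0"}}

```text
clock: 21.57
eef_pos: [0.5484, -0.076, 0.0858]
tool_rot: [0.659, 0.752, -0.002, -0.003]
ft_force: [0.3, 0.3, 0.4]
grip_width: 0.0142
grasp_force: 62.1
```

Position is good; lower, release and retreat.

>>> {"api": "step_arm", "payload": {"targets": "-1 0.006 0 -0.04 0 0 0;-1 0.006 0 -0.08 0 0 0;-1 0.006 0 -0.1 0 0 0;-1 0.006 0 -0.108 0 0 0;-1 0.006 0 -0.108 0 0 0;-0.2 0.006 0 -0.108 0 0 0;-0.2 0.006 0 -0.108 0 0 0;-0.2 0.006 0 -0.108 0 0 0;-0.2 0.006 0 -0.05 0 0 0;-0.2 0.006 0 0.03 0 0 0"}}

```text
clock: 22.4
eef_pos: [0.5515, -0.0759, 0.1015]
tool_rot: [0.659, 0.753, -0.002, -0.003]
ft_force: [0.5, 0.2, -0.6]
grip_width: 0.0342
grasp_force: 0.0
```

>>> {"api": "step_arm", "payload": {"targets": "0.2 0 0 0.08 0 0 0;0.2 0 0 0.16 0 0 0;0.2 -0.03 0.08 0.2 0 0 -0.1;0.2 -0.06 0.16 0.2 0 0 -0.2;0.2 -0.09 0.24 0.2 0 0 -0.3;0.2 -0.12 0.32 0.2 0 0 -0.4;0.2 -0.15 0.4 0.2 0 0 -0.5;0.2 -0.18 0.46 0.2 0 0 -0.6;0.2 -0.2 0.5 0.2 0 0 -0.7;0.2 -0.2 0.5 0.2 0 0 -0.8"}}

```text
clock: 23.23
eef_pos: [0.4526, 0.1777, 0.2049]
tool_rot: [0.858, 0.513, 0.001, -0.001]
ft_force: [0.3, -1.0, 0.1]
grip_width: 0.0516
grasp_force: 0.0
```

```bash
cat >> h.py <<'E'
from scipy.spatial.transform import Rotation as R
def pose():
    o=bot.get_obs();x=R.from_quat(o['tool_rot']).as_matrix()[:,0];print('t',o['clock'],'p',o['eef_pos'].round(4),'yaw',np.arctan2(x[1],x[0]).round(4));return o
def blobs(f,i,m,z,amin=60):
    n,l,st,c=cv2.connectedComponentsWithStats(m.astype(np.uint8))
    for k in range(1,n):
        if st[k,4]>amin:
            q=np.argwhere(l==k)[:,::-1]; W=np.array([ray(i,u,v,z)[:2] for u,v in q]); e,v=np.linalg.eigh(np.cov(W.T))
            print(st[k],W.mean(0).round(4),np.degrees(np.arctan2(v[1,1],v[0,1])).round(1),2*np.sqrt(3*e).round(5))
E
python3 - <<'E'
from h import *
i=snap('wrist','w9');pose()
p=cv2.imread('pics/w9.png'); m=p.max(2)<60; m[235:]=0
blobs('w9',i,m,.008)
print('coupling expect px',proj(i,[.438,.249,.01]),'hex',proj(i,[.44,.385,.01]))
E
```

```text
t 23.2833 p [0.4536 0.1761 0.2049] yaw 1.0741
[200   0  12  42 129] [0.4253 0.3688] -137.0 [0.00298 0.03988]
[331  55  38  22 345] [0.5355 0.2629] 146.5 [0.0166 0.0319]
[ 582   74   58   35 1614] [0.7704 0.1055] 144.7 [0.02966 0.06004]
[ 249   95   54   55 1844] [0.4378 0.2502] 90.6 [0.0549 0.0559]
[207 169  35  33 466] [0.3479 0.2167] 90.1 [0.02144 0.0366 ]
coupling expect px (np.float64(276.757017852555), np.float64(122.48380360585121)) hex (np.float64(207.77601659929854), np.float64(-4.334186572772751))
```

>>> {"api": "step_arm", "payload": {"targets": "0.1 -0.032 0.07 -0.04 0 0 0;0.1 -0.032 0.148 -0.08 0 0 0;0.1 -0.032 0.148 -0.16 0 0 0;0.1 -0.032 0.148 -0.24 0 0 0;0.1 -0.032 0.148 -0.28 0 0 0;0.1 -0.032 0.148 -0.28 0 0 0;0.1 -0.032 0.148 -0.28 0 0 0"}}

```text
clock: 23.87
eef_pos: [0.4383, 0.247, 0.0636]
tool_rot: [0.859, 0.512, -0.001, 0.0]
ft_force: [0.6, 0.0, 0.7]
grip_width: 0.0468
grasp_force: 0.0
```

Run:
```python
from h import *
i=snap('wrist','w10');pose()
p=cv2.imread('pics/w10.png').astype(int)
u,v=proj(i,[.438,.25,.03]);print(u,v)
m=p.max(2)<60; m[int(v)+70:]=0; blobs('',i,m,.008,300)
```

```text
t 23.9167 p [0.4397 0.2478 0.0651] yaw 1.0753
316.24793082537775 222.62531358578187
[195   0  24  89 470] [0.4308 0.3743] -137.1 [0.003   0.05106]
[410  93  39  57 559] [0.5277 0.271 ] 98.8 [0.0107  0.03588]
[ 272  169   85   82 4109] [0.4387 0.2539] 143.1 [0.0533  0.05752]
[ 159  238  116   54 2178] [0.3626 0.2338] 170.6 [0.03304 0.07656]
[ 366  238  118   54 1974] [0.469  0.1753] 133.1 [0.03116 0.08112]
```

>>> {"api": "step_arm", "payload": {"targets": "0.1 -0.002 0.006 -0.05 0 0 0;0.1 -0.002 0.006 -0.08 0 0 0;0.1 -0.002 0.006 -0.096 0 0 0;0.1 -0.002 0.006 -0.096 0 0 0;-1 -0.002 0.006 -0.096 0 0 0;-1 -0.002 0.006 -0.096 0 0 0;-1 -0.002 0.006 -0.096 0 0 0;-1 -0.002 0.006 -0.096 0 0 0;-1 -0.002 0.006 -0.096 0 0 0;-1 -0.002 0.006 -0.096 0 0 0"}}

```text
clock: 24.75
eef_pos: [0.4391, 0.2514, 0.0178]
tool_rot: [0.859, 0.512, 0.002, 0.0]
ft_force: [-1.3, -0.3, 6.3]
grip_width: 0.0222
grasp_force: 58.9
```

>>> {"api": "step_arm", "payload": {"targets": "-1 0 0 0.02 0 0 0;-1 0 0 0.08 0 0 0;-1 0 0 0.16 0 0 0;-1 0 0 0.24 0 0 0;-1 0 0 0.3 0 0 0;-1 0 0 0.34 0 0 0;-1 0 0 0.34 0 0 0"}}

```text
clock: 25.33
eef_pos: [0.4404, 0.2523, 0.1922]
tool_rot: [0.859, 0.512, 0.006, 0.0]
ft_force: [-0.3, -0.0, -0.8]
grip_width: 0.0215
grasp_force: 58.9
```

>>> {"api": "step_arm", "payload": {"targets": "-1 0.02 -0.08 0 0 0 0;-1 0.04 -0.16 0 0 0 0;-1 0.06 -0.24 0 0 0 0;-1 0.08 -0.32 0 0 0 0;-1 0.1 -0.4 0 0 0 0;-1 0.12 -0.48 0 0 0 0;-1 0.14 -0.56 0 0 0 0;-1 0.16 -0.64 0 0 0 0;-1 0.18 -0.72 0 0 0 0;-1 0.201 -0.8 0 0 0 0"}}

```text
clock: 26.17
eef_pos: [0.5374, -0.1512, 0.1854]
tool_rot: [0.859, 0.512, -0.0, -0.0]
ft_force: [1.0, 0.1, -1.4]
grip_width: 0.0216
grasp_force: 59.0
```

>>> {"api": "step_arm", "payload": {"targets": "-1 0 0 -0.04 0 0 0;-1 0 0 -0.12 0 0 0;-1 0 0 -0.2 0 0 0;-1 0 0 -0.2 0 0 0;-1 0 0 -0.2 0 0 0"}}

```text
clock: 26.58
eef_pos: [0.5351, -0.1486, 0.0835]
tool_rot: [0.859, 0.512, -0.003, -0.003]
ft_force: [0.2, 0.2, -0.5]
grip_width: 0.0218
grasp_force: 59.1
```

>>> {"api": "step_arm", "payload": {"targets": "-1 0.008 0 -0.04 0 0 0;-1 0.008 0 -0.08 0 0 0;-1 0.008 0 -0.1 0 0 0;-1 0.008 0 -0.11 0 0 0;-1 0.008 0 -0.11 0 0 0;-0.1 0.008 0 -0.11 0 0 0;-0.1 0.008 0 -0.11 0 0 0;-0.1 0.008 0 -0.11 0 0 0;-0.1 0.008 0 -0.05 0 0 0;-0.1 0.008 0 0.03 0 0 0"}}

```text
clock: 27.42
eef_pos: [0.5391, -0.1485, 0.0986]
tool_rot: [0.859, 0.512, -0.003, -0.003]
ft_force: [1.5, -0.4, -0.9]
grip_width: 0.0383
grasp_force: 0.0
```

>>> {"api": "step_arm", "payload": {"targets": "0.2 0 0 0.08 0 0 0;0.2 0 0 0.16 0 0 0;0.2 -0.02 0.08 0.2 0 0 -0.1;0.2 -0.05 0.16 0.22 0 0 -0.2;0.2 -0.07 0.24 0.24 0 0 -0.3;0.2 -0.1 0.32 0.26 0 0 -0.4;0.2 -0.12 0.4 0.28 0 0 -0.5;0.2 -0.15 0.48 0.3 0 0 -0.5;0.2 -0.18 0.56 0.3 0 0 -0.5;0.2 -0.2 0.64 0.3 0 0 -0.5"}}

```text
clock: 28.25
eef_pos: [0.4448, 0.1605, 0.2529]
tool_rot: [0.942, 0.335, 0.002, 0.0]
ft_force: [1.8, 0.9, 0.4]
grip_width: 0.0515
grasp_force: 0.0
```

>>> {"api": "step_arm", "payload": {"targets": "0.2 0 0.08 0 0 0 0;0.2 0 0.14 0 0 0 0;0.2 0 0.2 0 0 0 0;0.2 0 0.2 0 0 0 0;0.2 0 0.2 0 0 0 0"}}

```text
clock: 28.67
eef_pos: [0.4451, 0.2602, 0.2512]
tool_rot: [0.942, 0.336, 0.0, 0.0]
ft_force: [-0.2, -0.8, -0.4]
grip_width: 0.0516
grasp_force: 0.0
```

Run:
```python
from h import *
i=snap('wrist','w11');pose()
snap('scene','s11');snap('side','d11')
a=cv2.imread('pics/w11.png');a=cv2.resize(a,(480,300),interpolation=cv2.INTER_AREA)
b=cv2.resize(cv2.imread('pics/s11.png')[200:275,205:325],(480,300),interpolation=cv2.INTER_CUBIC)
c=cv2.resize(cv2.imread('pics/d11.png')[180:380,180:393],(320,300),interpolation=cv2.INTER_CUBIC)
s=cv2.resize(cv2.imread('pics/s11.png')[120:240,270:398],(320,300),interpolation=cv2.INTER_CUBIC)
cv2.imwrite('pics/c11.png',np.vstack([np.hstack([a,c]),np.hstack([b,s])]))
```

```text
t 28.7167 p [0.4452 0.259  0.2511] yaw 0.6841
```

View pics/c11.png

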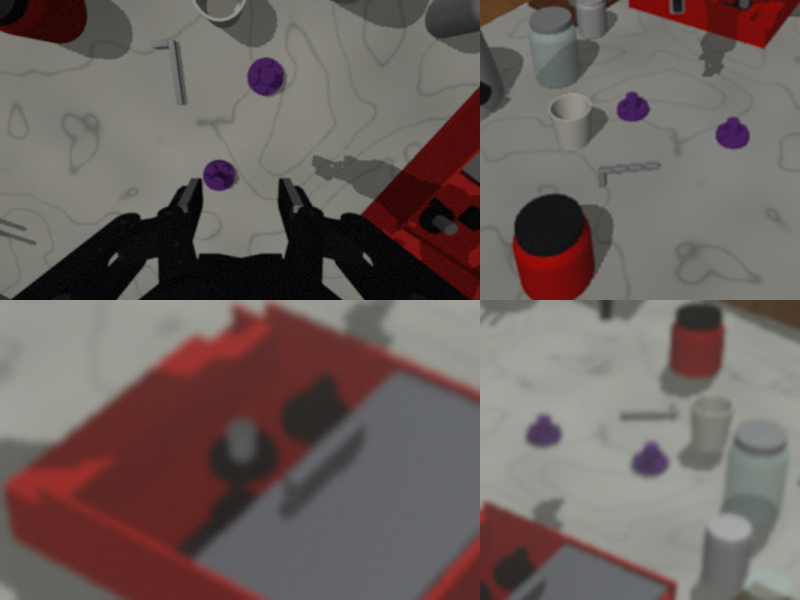

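The hex key is at composite (172,40)–(182,103), its short arm reaching (154,44); cap and coupling are in the compartment. No gasket is visible from any of three views, so it is absent.

Run:
```python
from h import *
w=load('w11');k=4/3
W=lambda u,v,z=.01:ray(w,u*k,v*k,z).round(4)
A=W(173.5,40);B=W(182,103.5);C=W(154,44.5);print(A,B,C,np.hypot(*(A-B)[:2]),np.arctan2(*(A-B)[1::-1]),(A+B)/2)
p=cv2.imread('pics/w11.png').astype(int)
t=p[30:150,190:260].sum(2); 
# background subtraction by blur
g=cv2.cvtColor(cv2.imread('pics/w11.png'),cv2.COLOR_BGR2GRAY).astype(float); d=abs(g-cv2.medianBlur(g.astype(np.uint8),51))
m=np.zeros_like(g,bool); m[40:145,195:255]=d[40:145,195:255]>12; blobs('',w,m,.007)
```

```text
[0.4822 0.4235 0.01  ] [0.4106 0.357  0.01  ] [0.4576 0.4434 0.01  ] 0.09771801266910825 0.7484851769890681 [0.4464  0.39025 0.01   ]
[ 225   51   26   90 1022] [0.4437 0.3866] -139.0 [0.01594 0.10082]
[195  52  31  20 164] [0.4604 0.4341] 147.6 [0.00998 0.03624]
```

>>> {"api": "step_arm", "payload": {"targets": "0.2 0.01 0.08 -0.02 0 0 0.082;0.2 0.01 0.16 -0.06 0 0 0.082;0.2 0.01 0.23 -0.1 0 0 0.082;0.2 0.01 0.269 -0.16 0 0 0.082;0.2 0.01 0.269 -0.24 0 0 0.082;0.2 0.01 0.269 -0.32 0 0 0.082;0.2 0.01 0.269 -0.34 0 0 0.082;0.2 0.01 0.269 -0.34 0 0 0.082;0.2 0.01 0.269 -0.34 0 0 0.082"}}

```text
clock: 29.57
eef_pos: [0.4513, 0.3925, 0.0818]
tool_rot: [0.931, 0.364, 0.0, -0.0]
ft_force: [-0.0, 1.0, 1.3]
grip_width: 0.0513
grasp_force: 0.0
```

Run:
```python
from h import *
i=snap('wrist','w12');o=pose()
for a in(-.05,.05): print(proj(i,[.446+a*.733,.390+a*.68,.01]))
g=cv2.imread('pics/w12.png',0)
for v in range(120,240,20): print(v,g[v,270:380:3])
```

```text
t 29.6167 p [0.4523 0.3936 0.0833] yaw 0.7455
(np.float64(317.3962366158438), np.float64(272.6650783045083))
(np.float64(316.6730987228847), np.float64(148.08450435320094))
120 [132 139 137 134 134 139 134 139 137 133 135 134 137 136 135 137 137 138
 138 137 136 136 133 129 119 127 131 134 135 136 139 139 138 143 138 141
 141]
140 [136 136 134 137 136 136 135 137 134 130 127 123 124 123 122 122 128 132
 138 138 139 138 141 135 142 142 141 143 143 139 143 138 139 140 141 142
 141]
160 [ 99 103  98  96  91  94  96  95  98  97  94  89 110 118 110 107  83  90
  94 131 140 138 137 142 139 139 141 142 138 138 146 139 144 137 142 139
 142]
180 [137 134 132 133 137 138 137 136 138 138 138 125 108 113 112 108  77  93
  95 133 142 139 139 140 142 142 139 141 141 141 140 142 142 143 141 141
 141]
200 [138 135 136 136 138 138 139 139 135 138 138 135 106 114 109 109  85  91
 106 141 139 140 138 139 140 143 135 142 144 142 141 140 140 137 141 142
 141]
220 [135 136 139 138 138 138 135 136 134 140 139 138 111 111 113 106  82  91
  99 137 140 138 137 138 139 143 139 142 141 139 138 143 141 140 140 145
 143]
```

>>> {"api": "step_arm", "payload": {"targets": "0.2 0 0 -0.07 0 0 0;0.2 0 0 -0.12 0 0 0;0.2 0 0 -0.148 0 0 0;0.2 0 0 -0.156 0 0 0;0.2 0 0 -0.156 0 0 0;-1 0 0 -0.156 0 0 0;-1 0 0 -0.156 0 0 0;-1 0 0 -0.156 0 0 0;-1 0 0 -0.156 0 0 0;-1 0 0 -0.156 0 0 0"}}

```text
clock: 30.45
eef_pos: [0.4515, 0.3944, 0.0048]
tool_rot: [0.931, 0.365, 0.002, -0.001]
ft_force: [0.6, 0.6, 6.1]
grip_width: 0.0076
grasp_force: 59.0
```

>>> {"api": "step_arm", "payload": {"targets": "-1 0 0 0 0 0 0;-1 0 0 0 0 0 0;-1 0 0 0.02 0 0 0;-1 0 0 0.08 0 0 0;-1 0 0 0.16 0 0 0;-1 0 0 0.24 0 0 0;-1 0 0 0.32 0 0 0;-1 0 0 0.38 0 0 0;-1 0 0 0.38 0 0 0"}}

```text
clock: 31.2
eef_pos: [0.4535, 0.396, 0.2021]
tool_rot: [0.931, 0.365, 0.007, -0.003]
ft_force: [1.0, 1.8, 0.3]
grip_width: 0.0078
grasp_force: 58.8
```

>>> {"api": "step_arm", "payload": {"targets": "-1 0.01 -0.08 0 0 0 0.06;-1 0.02 -0.16 0 0 0 0.12;-1 0.03 -0.24 0 0 0 0.18;-1 0.04 -0.32 0 0 0 0.24;-1 0.05 -0.4 0 0 0 0.3;-1 0.06 -0.48 0 0 0 0.36;-1 0.07 -0.56 0 0 0 0.42;-1 0.08 -0.64 0 0 0 0.48;-1 0.09 -0.72 0 0 0 0.54;-1 0.1 -0.8 0 0 0 0.6"}}

```text
clock: 32.03
eef_pos: [0.4999, -0.0086, 0.193]
tool_rot: [0.819, 0.573, 0.0, 0.0]
ft_force: [0.5, 1.2, -0.4]
grip_width: 0.0077
grasp_force: 58.8
```

>>> {"api": "step_arm", "payload": {"targets": "-1 0.01 -0.08 0 0 0 0.06;-1 0.02 -0.16 0 0 0 0.12;-1 0.03 -0.24 0 0 0 0.2;-1 0.05 -0.32 0 0 0 0.3;-1 0.06 -0.4 0 0 0 0.4;-1 0.079 -0.477 0 0 0 0.5;-1 0.079 -0.477 -0.04 0 0 0.574;-1 0.079 -0.477 -0.12 0 0 0.574;-1 0.079 -0.477 -0.2 0 0 0.574;-1 0.079 -0.477 -0.2 0 0 0.574"}}

```text
clock: 32.87
eef_pos: [0.5335, -0.2429, 0.0843]
tool_rot: [0.672, 0.741, -0.003, -0.008]
ft_force: [-2.3, 1.5, -2.5]
grip_width: 0.0074
grasp_force: 58.9
```

>>> {"api": "step_arm", "payload": {"targets": "-1 0 0 0 0 0 0;-1 0 0 0 0 0 0"}}

```text
clock: 33.03
eef_pos: [0.5409, -0.2454, 0.0946]
tool_rot: [0.671, 0.741, 0.0, 0.001]
ft_force: [-0.1, 0.3, 0.2]
grip_width: 0.0072
grasp_force: 58.9
```

>>> {"api": "step_arm", "payload": {"targets": "-1 0.004 0.005 -0.05 0 0 0;-1 0.004 0.005 -0.1 0 0 0;-1 0.004 0.005 -0.135 0 0 0;-1 0.004 0.005 -0.152 0 0 0;-1 0.004 0.005 -0.152 0 0 0;-0.5 0.004 0.005 -0.152 0 0 0;-0.5 0.004 0.005 -0.152 0 0 0;-0.5 0.004 0.005 -0.152 0 0 0;-0.5 0.004 0.005 -0.1 0 0 0;-0.5 0.004 0.005 -0.02 0 0 0"}}

```text
clock: 33.87
eef_pos: [0.5387, -0.2414, 0.0806]
tool_rot: [0.671, 0.741, -0.001, -0.004]
ft_force: [0.4, 0.2, 0.5]
grip_width: 0.0213
grasp_force: 0.0
```

>>> {"api": "step_arm", "payload": {"targets": "-0.3 0 0 0.08 0 0 0;-0.3 0 0 0.16 0 0 0;0 0 0 0.24 0 0 0;0 0 0 0.3 0 0 0;0 -0.08 0.08 0.3 0 0 0;0 -0.12 0.16 0.3 0 0 0;0 -0.12 0.22 0.3 0 0 0;0 -0.12 0.28 0.3 0 0 0;0 -0.12 0.28 0.3 0 0 0;0 -0.12 0.28 0.3 0 0 0"}}

```text
clock: 34.7
eef_pos: [0.4817, -0.1013, 0.2344]
tool_rot: [0.67, 0.742, 0.0, 0.001]
ft_force: [0.2, -1.3, -0.3]
grip_width: 0.0427
grasp_force: 0.0
```

Run:
```python
from h import *
pose()
i=snap('wrist','w13');snap('scene','s13');snap('side','d13')
a=cv2.imread('pics/w13.png');a=cv2.resize(a,(480,300),interpolation=cv2.INTER_AREA)
b=cv2.resize(cv2.imread('pics/s13.png')[200:275,205:325],(480,300),interpolation=cv2.INTER_CUBIC)
c=cv2.resize(cv2.imread('pics/d13.png')[130:330,200:413],(320,300),interpolation=cv2.INTER_CUBIC)
s=cv2.resize(cv2.imread('pics/s13.png')[120:330,180:404],(320,300),interpolation=cv2.INTER_CUBIC)
cv2.imwrite('pics/c13.png',np.clip(1.5*np.vstack([np.hstack([a,c]),np.hstack([b,s])]),0,255).astype(np.uint8))
```

```text
t 34.7 p [ 0.4817 -0.1013  0.2344] yaw 1.6726
```

View pics/c13.png

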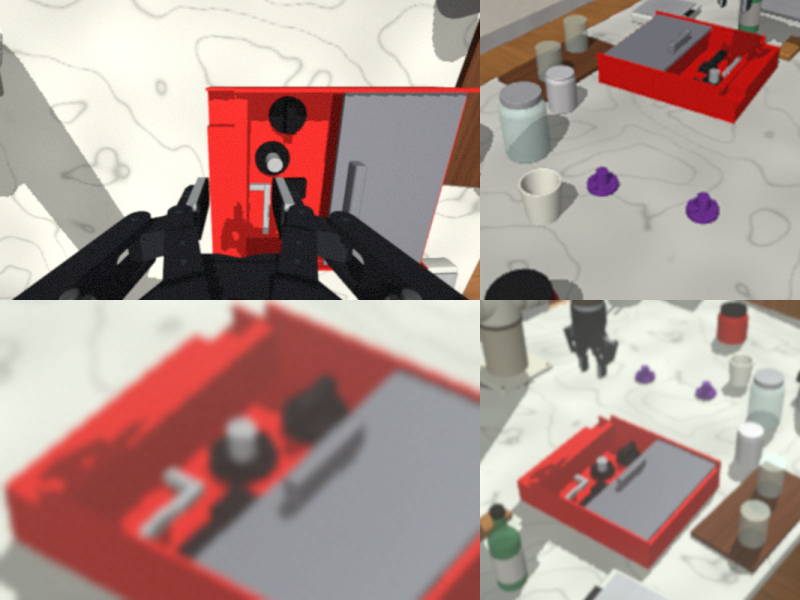

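All four parts are in the compartment: cap (288,115), coupling (272,157), hex key (262,205) and wrench (292,190). Now shut the cover.

>>> {"api": "step_arm", "payload": {"targets": "0 0.07 -0.02 0 0 0 0;0 0.15 -0.05 0 0 0 0;0 0.22 -0.08 0 0 0 0;0 0.3 -0.1 -0.04 0 0 0;0 0.346 -0.115 -0.1 0 0 0;0 0.346 -0.115 -0.18 0 0 0;0 0.346 -0.115 -0.22 0 0 0;0 0.346 -0.115 -0.22 0 0 0;0 0.346 -0.115 -0.22 0 0 0;0 0.346 -0.115 -0.22 0 0 0"}}

```text
clock: 35.68
eef_pos: [0.6558, -0.1614, 0.1245]
tool_rot: [0.672, 0.741, 0.001, 0.001]
ft_force: [0.9, -0.3, 0.9]
grip_width: 0.0426
grasp_force: 0.0
```

>>> {"api": "step_arm", "payload": {"targets": "0 0 0.004 -0.05 0 0 0;0 0 0.004 -0.08 0 0 0;0 0 0.004 -0.086 0 0 0;0 0 0.004 -0.086 0 0 0;-1 0 0.004 -0.086 0 0 0;-1 0 0.004 -0.086 0 0 0;-1 0 0.004 -0.086 0 0 0;-1 0 0.004 -0.086 0 0 0;-1 0 0.004 -0.086 0 0 0;-1 0 0.004 -0.086 0 0 0"}}

```text
clock: 36.52
eef_pos: [0.6513, -0.1592, 0.0826]
tool_rot: [0.672, 0.741, -0.003, -0.001]
ft_force: [-13.3, -1.5, 10.4]
grip_width: 0.0141
grasp_force: 60.8
```

>>> {"api": "step_arm", "payload": {"targets": "-1 -0.04 -0.004 0 0 0 0;-1 -0.08 -0.008 0 0 0 0;-1 -0.12 -0.012 0 0 0 0;-1 -0.16 -0.016 0 0 0 0;-1 -0.2 -0.02 0 0 0 0;-1 -0.24 -0.024 0 0 0 0;-1 -0.27 -0.026 0 0 0 0;-1 -0.288 -0.028 0 0 0 0;-1 -0.296 -0.029 0 0 0 0;-1 -0.296 -0.029 0 0 0 0"}}

```text
clock: 37.35
eef_pos: [0.508, -0.1739, 0.0825]
tool_rot: [0.672, 0.741, 0.0, 0.002]
ft_force: [-1.9, -2.1, 9.8]
grip_width: 0.0143
grasp_force: 62.0
```

>>> {"api": "step_arm", "payload": {"targets": "-1 -0.006 0 0 0 0 0;-1 -0.012 -0.001 0 0 0 0;-1 -0.016 -0.001 0 0 0 0;-1 -0.016 -0.001 0 0 0 0"}}

```text
clock: 37.68
eef_pos: [0.5068, -0.1741, 0.0826]
tool_rot: [0.671, 0.741, 0.005, 0.006]
ft_force: [14.6, -0.1, -2.8]
grip_width: 0.0144
grasp_force: 60.5
```

Stop reached (14.6 N). Release and retreat.

>>> {"api": "step_arm", "payload": {"targets": "-1 -0.01 0 0 0 0 0;0 -0.006 0 0 0 0 0;0 -0.006 0 0 0 0 0;0 -0.006 0 0 0 0 0;0 -0.006 0 0 0 0 0;0 -0.006 0 0.08 0 0 0;0 -0.006 0 0.16 0 0 0;0 -0.006 0 0.24 0 0 0;0 -0.08 0.05 0.3 0 0 0;0 -0.16 0.1 0.36 0 0 0"}}

```text
clock: 38.52
eef_pos: [0.4381, -0.1353, 0.2473]
tool_rot: [0.672, 0.741, 0.001, 0.001]
ft_force: [-0.4, 0.8, 0.9]
grip_width: 0.0427
grasp_force: 0.0
```

>>> {"api": "step_arm", "payload": {"targets": "0 0 0.08 0.06 0 0 0;0 0 0.16 0.12 0 0 0;0 0 0.2 0.15 0 0 0;0 0 0.2 0.15 0 0 0"}}

```text
clock: 38.85
eef_pos: [0.4387, -0.0309, 0.3256]
tool_rot: [0.669, 0.743, 0.004, 0.003]
ft_force: [0.1, -1.4, 0.4]
grip_width: 0.0427
grasp_force: 0.0
```

Run:
```python
from h import *
pose(); i=snap('wrist','w14'); s=snap('scene','s14')
a=cv2.imread('pics/s14.png').astype(int);b=cv2.imread('pics/scene0.png').astype(int)
# ridge/cover position check against the start picture (trivet excluded), small parts of rear/front cover edges
for n,(x,y) in dict(coverBL=(308,219.6),coverBR=(258,267.4)).items():
    x,y=int(x),int(y); r=8
    A=a[y-r:y+r,x-r:x+r].mean(2).astype(np.float32);B=b[y-r:y+r,x-r:x+r].mean(2).astype(np.float32)
    print(n,abs(A-B).mean(),cv2.phaseCorrelate(A,B))
A=cv2.GaussianBlur(a.astype(np.float32),(5,5),0);B=cv2.GaussianBlur(b.astype(np.float32),(5,5),0)
m=(abs(A-B).max(2)>25).astype(np.uint8);n,l,st,c=cv2.connectedComponentsWithStats(m)
print([list(q) for q in st[1:] if q[4]>15])
```

```text
t 38.85 p [ 0.4387 -0.0309  0.3256] yaw 1.6749
coverBL 3.8072915 ((-0.5196907561940893, -0.11019071754409993), 1.080280294176191)
coverBR 1.2890625 ((-0.1300280491278052, 0.23556882356476638), 1.038313356693834)
[[np.int32(36), np.int32(0), np.int32(96), np.int32(84), np.int32(2026)], [np.int32(182), np.int32(0), np.int32(11), np.int32(8), np.int32(64)], [np.int32(232), np.int32(0), np.int32(26), np.int32(37), np.int32(493)], [np.int32(253), np.int32(0), np.int32(24), np.int32(14), np.int32(256)], [np.int32(254), np.int32(11), np.int32(12), np.int32(24), np.int32(148)], [np.int32(188), np.int32(12), np.int32(4), np.int32(18), np.int32(40)], [np.int32(270), np.int32(24), np.int32(4), np.int32(12), np.int32(17)], [np.int32(268), np.int32(31), np.int32(5), np.int32(18), np.int32(60)], [np.int32(240), np.int32(36), np.int32(11), np.int32(6), np.int32(52)], [np.int32(274), np.int32(37), np.int32(3), np.int32(12), np.int32(23)], [np.int32(239), np.int32(39), np.int32(33), np.int32(34), np.int32(662)], [np.int32(72), np.int32(43), np.int32(21), np.int32(28), np.int32(455)], [np.int32(205), 
[... 1063 characters left out ...]
np.int32(62), np.int32(1219)], [np.int32(313), np.int32(196), np.int32(18), np.int32(20), np.int32(252)], [np.int32(257), np.int32(205), np.int32(6), np.int32(5), np.int32(19)], [np.int32(252), np.int32(223), np.int32(35), np.int32(29), np.int32(516)], [np.int32(216), np.int32(228), np.int32(33), np.int32(25), np.int32(452)], [np.int32(51), np.int32(250), np.int32(40), np.int32(37), np.int32(502)], [np.int32(125), np.int32(254), np.int32(66), np.int32(86), np.int32(2845)], [np.int32(197), np.int32(266), np.int32(6), np.int32(10), np.int32(48)], [np.int32(204), np.int32(273), np.int32(17), np.int32(30), np.int32(240)], [np.int32(11), np.int32(301), np.int32(41), np.int32(52), np.int32(1137)]]
```

```bash
python3 -c "
from h import *
print(bot.job_done())"
```

```text
the job is handed in; nothing more can be done
None
```

I handed the job in. The trivet lies flat right of the box, and the catch is pressed down. Wrench, filler cap, coupling and hex key are in the compartment (I saw no gasket in any view), and the cover is slid fully shut against its stop.

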